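# Change the block in the corner fixture and hold it home

## Task

Take the long grooved swage block out of the corner fixture and set it down flat on the free middle part of the wooden board, and let go of it. Then bring the cube-shaped dapping block (the one with round hollows) from the board into the fixture, hollows up and flat on the plate, and press it into the corner so that it sits flush against both fences at once. Finish while still holding it pressed there with the gripper, ready for punching, and leave the steel stake, the wire coil, the jar and the screwdriver where they are.

Things in the scene. Friction and masses are not known exactly. Their poses are not given: they have to be found in the camera images.
- fixture: Corner fixture screwed to the bench (cannot move): square dark steel plate 150 x 150 x 8 mm. Origin: centre of its underside. Two bright steel fences stand on it, tops 12 mm above the plate: the far fence along y at its +x side, the side fence along x at its -y side, meeting in a right angle. Yaw varies by up to 0.5 rad. Ground and oiled: blocks slide on plate and fences (friction about 0.2).
- corner (a point): The inner corner of the fixture, at plate-top height (8 mm above the bench), where the inner faces of both fences meet; its axes are the fixture's. The free plate lies to -x and +y of it: a 42 mm cube fully home has its centre 21 mm to -x and 21 mm to +y of this point.
- fence_far: The far fence: steel bar 12 x 122 x 12 mm along the fixture's y. Its inner face looks to the fixture's -x. Origin: centre of its underside, on the plate. Rigid.
- fence_side: The side fence: steel bar 110 x 12 x 12 mm along the fixture's x. Its inner face looks to the fixture's +y. Origin: centre of its underside, on the plate. Rigid.
- board: Pale wooden board screwed down flat on the bench (it cannot move), 280 (x) x 100 (y) x 14 mm high. Origin: centre of its underside. The dapping block stands near one end (about 95 mm from the centre along x), the steel stake near the other; which is which varies, the middle is free. Board and fixture stand one to the left and one to the right of the robot, either way round.
- dapping_block: Dapping block: steel cube 42 x 42 x 42 mm with three round hollows (18, 9 and 7 mm wide, 9 mm deep) in its top, about 0.54 kg. Origin: centre of its underside; z up. It starts on the board, sides within 0.2 rad of the board's. All four sides are smooth; any of them may face either fence.
- swage_block: Swage block: steel bar 62 (x) x 36 (y) x 38 mm high with three grooves across its top, 10 mm deep, running along y (the middle 20 mm or so of its length is without grooves); about 0.60 kg. Origin: centre of its underside; z up. It starts in the fixture, near the corner, its long sides roughly along the side fence, 3 to 14 mm clear of each fence.
- stake: Round turned steel stake (bystander), 42 mm across, 40 mm high with a waist, upright on the other end of the board. Origin: centre of its underside.
- wire_coil: Copper wire coil lying flat (bystander), a ring 48 mm across and 13 mm high. Origin: centre of its underside.
- screwdriver: Screwdriver lying on the bench at the left (bystander). Origin: within its handle-to-head length, below its middle.
- jar: Glass jar with a brass cap, 56 mm across, 70 mm high (bystander), standing at the right. Origin: centre of its underside.
Things that resemble listed ones, but are neither listed nor needed, are in the scene too. Leave any black or green look-alike of the swage_block alone. There is more than one size of the fixture; the job needs the smaller.

How it is judged:
By the outcome, as a careful person would: the job done as asked, in the order asked, and still so for the second after the job is handed in, while the arm keeps its last pose, push and grip.
It also fails if it takes over 72 s, if anything falls off the work surface, if the arm or the gripper's body presses on something with over 40 N, if the wrist force passes 120 N, or if a joint passes its speed limit or range.

## Robot

A 6-joint arm with a two-finger parallel gripper is mounted at the origin on the work surface. World frame = base frame: x ahead of the robot, y to its left, z up, the work surface at z = 0. Lengths are in m, angles in rad, forces in N, time in s.
With the tool pointing down it reaches from about 0.3 to 0.775 m from the base axis. Payload 14.6 kg.
Tool frame: the origin (TCP) lies between the finger pads; the fingertips stand 11 mm ahead of it and the grasp point (between the pads) lies 8 mm behind it; x points along the fingers, y is the direction in which the jaws open and shut, and the axes are right-handed (so a half turn about x gives the same grasp; the last joint's range is limited). The gripper opens to 94 mm and grips with 3 to 60 N. Pads are 16 mm wide; open, the fingers measure 119 mm over their backs; the gripper's body (75 mm by 177 mm) begins 78 mm behind the grasp point.
Start: joints at [1.23, 0.3, 1.521, -0, 1.321, -0.067], TCP at [0.149, 0.53, 0.216] pointing down, gripper open.
Joint ranges: [-3.03, 3.03], [-0.79, 2.21], [0.23, 2.52], [-1.04, 4.18], [0, 3.07], [-2.55, 2.55]. Speed limits (rad/s): [2.22, 2.22, 2.57, 3.14, 3.14, 3.14].

## Interface

Orientations are given as a 3x3 rotation matrix whose columns are the frame's x, y, z axes.
In Python, from workcell import movep, move_straight, set_joints, command_gripper, pause, solve_ik, get_obs, capture, PlanningError, sign_off, spot_in, tip_of gives the robot as it stands. The module is installed in compiled form; this text tells all that it offers. Calls block until the motion is done:
- movep(position, orientation): joint-space move of the TCP to a pose.
- move_straight(position, attitude=None, max_speed=0.15, guard=None): straight line of the TCP; attitude=None keeps the orientation; max_speed is the mean speed in m/s. With guard (N) it stops when the force on the tool has changed by that much, and returns True; else False.
- set_joints(angles): joint-space move.
- command_gripper(opening, force=None): finger opening in m; force is the grip in N (None keeps the last); returns when the fingers have stopped.
- pause(seconds).
- solve_ik(position, orientation): joint angles nearest the present ones, or None.
- get_obs(): the state.
- capture(name): name is "side" or "top"; returns a dict with "image" (480x640x3 uint8, blue, green, red), "fx", "fy", "cx", "cy" (pixels), "T" (4x4, takes a point from camera to world coordinates). Camera axes: x right, y down, z forward; pixel columns grow to the right and rows downward; lengths in m; the calibration is good to about 2 mm. A picture is of the moment at which its call begins. There is no depth.
A pose or a line that the arm cannot do raises PlanningError and nothing moves.
- sign_off(): hands the job in, once; it reports no verdict.
Trained networks look in a picture, given as the dict that the camera call returned (one of the last four; its "shot" number tells which), for a name from the list of things; names that differ only in an ending like _2 or _b are one class to them, and where a whole thing is asked for, a point or a joint stands for the part that bears it (a point fixed in the world has none). Each returns a list of dicts, best first, with "confidence" (0 to 1); they miss things now and then, are a little off and sometimes report something else, mostly with a low value. They report only what shows in the picture. A call takes as long as a camera call. They do not tell look-alikes from the thing itself.
- spot_in(picture, label): "location" ([x, y, z] in m, in world coordinates, good to about 4 mm: the middle of the surface that is visible of it).
- tip_of(picture, label): "location" ([x, y, z] in m, in world coordinates, good to about 4 mm: a listed point, or the origin of a listed thing).
The state is a dict: "clock": time; "q": joint angles; "qd": joint speeds; "joint_efforts": joint torques, N m; "eef_pos": TCP position; "eef_rot": TCP orientation; "force": force on the tool from outside, world axes, zero at the start; "wrist_torque": the same for the moment, N m; "finger_gap": finger opening in m.
Only numpy, scipy, OpenCV 4.12 (cv2) and the standard library are available. Lean on these libraries where they do the work, as an engineer would, in place of code of your own. Each camera call takes 0.05 s, during which the arm holds its last target. There are 200 camera calls.

## Working session

There is one attempt and no reset: what is moved stays moved. The work goes in short steps, each a Python script; the robot and the scene stay as the last script left them, time stands still between calls to the robot, and variables do not carry over. Pictures are saved under pics/ and viewed, about 8 in all and at most 12, crops included, and the job is handed in when it is done.

```bash
mkdir -p pics; python3 - <<'E'
from workcell import *
import cv2,numpy as np
for n in ["top","side"]:
    p=capture(n); cv2.imwrite(f"pics/{n}0.png",p["image"]); print(n,p["fx"],p["cx"],p["cy"],np.round(p["T"],3).tolist())
    for l in ["fixture","corner","fence_far","fence_side","board","dapping_block","swage_block","stake","wire_coil","jar","screwdriver"]:
        for f in (spot_in,tip_of):
            r=f(p,l); print(l,f.__name__,[(np.round(d["location"],3).tolist(),round(d["confidence"],2)) for d in r[:4]])
o=get_obs();print(o["clock"],o["eef_rot"],o["force"])
E
```

```text
top 533.5308745003316 320.32527254045294 232.67781254833784 [[0.006, -0.996, 0.091, 0.344], [-1.0, -0.006, 0.004, 0.013], [-0.004, -0.091, -0.996, 1.15], [0.0, 0.0, 0.0, 1.0]]
fixture call [([0.191, 0.313, 0.014], 0.89), ([0.559, 0.228, 0.006], 0.82)]
fixture call [([0.566, 0.22, -0.002], 0.68), ([0.194, 0.318, 0.005], 0.6), ([0.528, -0.174, -0.001], 0.58)]
corner call [([0.557, 0.222, 0.013], 0.67), ([0.193, 0.313, 0.009], 0.65)]
corner call [([0.251, 0.219, 0.008], 0.91), ([0.618, 0.156, 0.014], 0.78)]
fence_far call [([0.281, 0.288, 0.027], 0.81), ([0.623, 0.208, 0.016], 0.7)]
fence_far call [([0.278, 0.287, 0.012], 0.86)]
fence_side call [([0.565, 0.159, 0.02], 0.81), ([0.179, 0.228, 0.025], 0.69)]
fence_side call [([0.178, 0.23, 0.008], 0.69), ([0.566, 0.158, 0.008], 0.53)]
board call [([0.53, -0.17, 0.012], 0.65), ([0.56, 0.222, 0.008], 0.48)]
board call [([0.527, -0.171, -0.004], 0.89), ([0.435, -0.192, 0.014], 0.66)]
dapping_block call [([0.436, -0.192, 0.057], 0.66)]
dapping_block call [([0.436, -0.197, 0.016], 0.67), ([0.527, -0.172, -0.001], 0.54)]
swage_block call [([0.42
[... 2008 characters left out ...]
 0.245, 0.002], 0.86), ([0.618, 0.165, 0.005], 0.35)]
stake call [([0.612, -0.146, 0.036], 0.5), ([0.546, 0.005, 0.016], 0.45)]
stake call [([0.617, -0.154, 0.015], 0.49), ([0.564, 0.156, 0.008], 0.38)]
wire_coil call [([0.548, 0.006, 0.013], 0.65)]
wire_coil call [([0.546, 0.001, 0.003], 0.73)]
jar call [([0.539, -0.418, 0.045], 0.9)]
jar call [([0.541, -0.434, 0.003], 0.86)]
screwdriver call [([0.478, 0.44, 0.02], 0.61)]
screwdriver call [([0.522, 0.444, -0.002], 0.92), ([0.576, 0.195, 0.008], 0.16)]
2.3 [[-2.08156613e-05  2.70366754e-01  9.62757403e-01]
 [-1.32098881e-05  9.62757403e-01 -2.70366754e-01]
 [-1.00000000e+00 -1.83457803e-05 -1.64689175e-05]] [0.16641506 0.51835753 0.51789349]
```

View pics/top0.png

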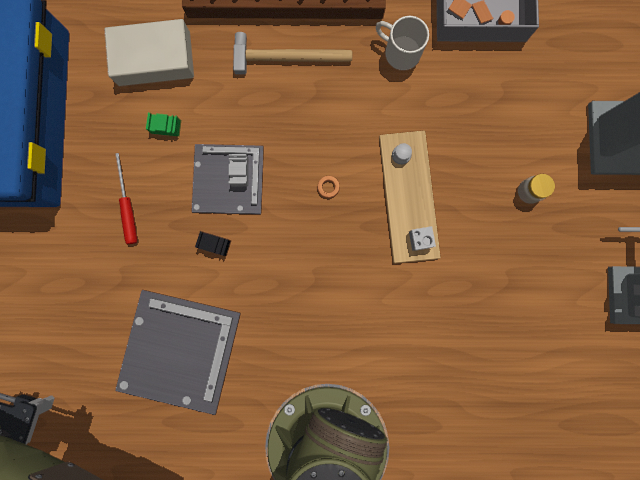

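View pics/side0.png

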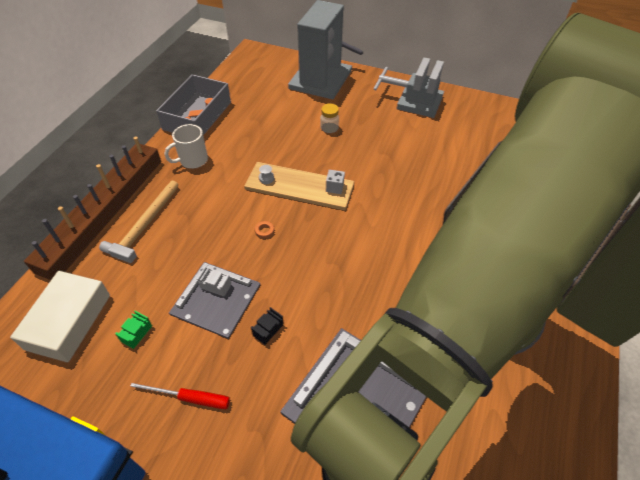

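Candidates for the swage block: the bright steel one in the small fixture (top view 238,172), the green one (163,125) and the black one (213,245). I choose the steel one. For the fixture: the small one (228,179) and the large one (180,350); I choose the small one. The dapping block is at (423,240), the stake at (402,153), and the middle of the board is free. Next I rectify close crops to metric planes and measure yaws.

```bash
cat > h.py <<'E'
from workcell import *
import cv2,numpy as np
def rect(p,c,z,half,s=0.5e-3):
    """metric top view at height z: up=+x, left=+y, s m/px; centre c"""
    n=int(2*half/s); K=np.array([[p["fx"],0,p["cx"]],[0,p["fy"],p["cy"]],[0,0,1]])
    T=np.linalg.inv(p["T"]); 
    d=np.array([[c[0]+half,c[1]+half],[c[0]+half,c[1]-half],[c[0]-half,c[1]-half],[c[0]-half,c[1]+half]])
    P=(T@np.c_[d,np.full(4,z),np.ones(4)].T)[:3]; uv=(K@P); uv=(uv[:2]/uv[2]).T
    H=cv2.getPerspectiveTransform(uv.astype(np.float32),np.float32([[0,0],[n,0],[n,n],[0,n]]))
    return cv2.warpPerspective(p["image"],H,(n,n),flags=cv2.INTER_CUBIC)
def px2w(u,v,c,half,s=0.5e-3): return c[0]+half-v*s, c[1]+half-u*s
def R(yaw):
    """tool down, jaw axis (tool y) at world angle yaw"""
    y=np.array([np.cos(yaw),np.sin(yaw),0]); x=np.array([0,0,-1.]); return np.c_[x,y,np.cross(x,y)]
def st(m=""):
    o=get_obs(); print(m,"t%.1f"%o["clock"],"p",np.round(o["eef_pos"],4),"F",np.round(o["force"],1),"M",np.round(o["wrist_torque"],2),"gap %.4f"%o["finger_gap"]); return o
E
python3 - <<'E'
from h import *
p=capture("top"); q=capture("side")
F=(.565,.222); D=(.436,-.193)
a=rect(p,F,.008,.1); b=rect(p,F,.046,.1); c=rect(p,D,.056,.1); d=rect(q,F,.008,.1);e=rect(q,F,.046,.1); f=rect(q,D,.056,.1)
im=np.vstack([np.hstack([a,b,c]),np.hstack([d,e,f])])
im=cv2.resize(im,(800,533),interpolation=cv2.INTER_AREA);cv2.imwrite("pics/r.png",im)
for n,g in (("top",a),("side",d)):
    # plate+fences are grey: low saturation; bench is saturated
    hsv=cv2.cvtColor(g,cv2.COLOR_BGR2HSV); m=((hsv[...,1]<90)).astype(np.uint8)
    m=cv2.morphologyEx(m,cv2.MORPH_CLOSE,np.ones((9,9)));
    k=max(cv2.findContours(m,0,1)[0],key=cv2.contourArea); r=cv2.minAreaRect(k); print(n,"plate",px2w(*r[0],F,.1),np.array(r[1])*.5,r[2])
for n,cam in (("top",p),("side",q)):
  g=rect(cam,(.527,-.171),.014,.2); hsv=cv2.cvtColor(g,cv2.COLOR_BGR2HSV)
  m=((hsv[...,1]<135)&(hsv[...,2]>110)).astype(np.uint8)
  m=cv2.morphologyEx(m,cv2.MORPH_CLOSE,np.ones((9,9)))
  k=max(cv2.findContours(m,0,1)[0],key=cv2.contourArea); r=cv2.minAreaRect(k); print(n,"board",px2w(*r[0],(.527,-.171),.2),np.array(r[1])*.5,r[2])
E
```

```text
top plate (0.565768096923828, 0.22099512481689454) [151.02958679 151.6385498 ] 1.0416266918182373
side plate (0.562813980102539, 0.22114029693603515) [151.52963257 151.80314636] 1.080924153327942
top board (0.5296348266601564, -0.1726884765625) [281.03201294 101.12831116] 83.91767120361328
side board (0.5271517333984376, -0.1836802978515625) [276.39505005 136.7895813 ] 84.42780303955078
```

View pics/r.png

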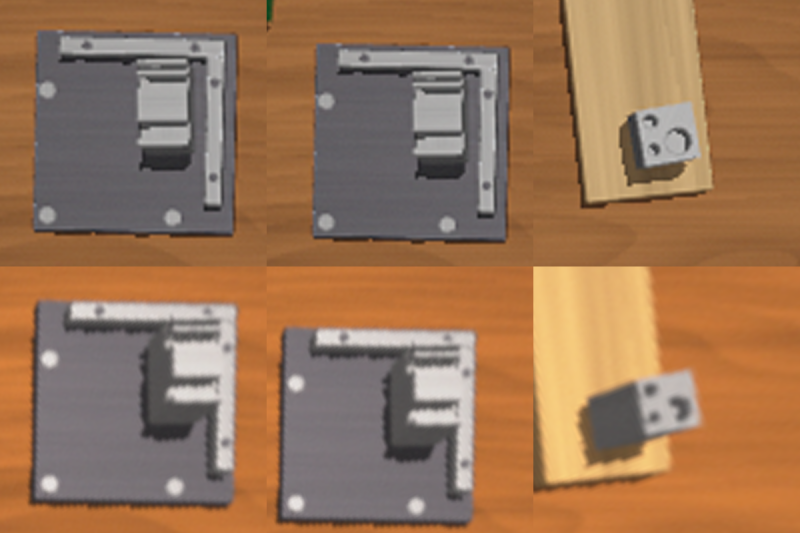

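Both views agree: the fixture's yaw is about −0.0185 rad with its centre at about (0.565, 0.221), and the board's yaw is about +0.106 rad with its centre at (0.529, −0.172). The steel swage top is at about (0.579, 0.193), with its smooth middle there. The crop confirms the choice, so I move now.

```bash
python3 - <<'E'
from h import *
fy=-.0185; A=R(np.pi/2+fy); B=R(np.pi/2+.106)
movep([.579,.193,.13],A); st("above"); 
command_gripper(.062,force=40)
print(move_straight([.579,.193,.0335],max_speed=.08,guard=12)); st("down")
command_gripper(.0,force=40); st("grip")
move_straight([.579,.193,.16],max_speed=.12); o=st("lift")
p=capture("top"); q=capture("side")
cv2.imwrite("pics/lift.png",np.hstack([p["image"][90:330,150:470],q["image"][130:370,130:450]]))
for n,c,z in(("dap",(.436,-.193),.056),):
    g=rect(p,c,z,.05,.25e-3); v=cv2.cvtColor(g,cv2.COLOR_BGR2HSV); m=((v[...,1]<50)&(v[...,2]>120)).astype(np.uint8)
    m=cv2.morphologyEx(m,cv2.MORPH_CLOSE,np.ones((25,25)));k=max(cv2.findContours(m,0,1)[0],key=cv2.contourArea); r=cv2.minAreaRect(k); print(n,px2w(*r[0],c,.05,.25e-3),np.array(r[1])*.25,r[2])
E
```

```text
above t4.4 p [0.5788 0.1938 0.1302] F [ 0.1 -0.1  0.5] M [ 0.05 -0.01 -0.01] gap 0.0940
False
down t6.4 p [0.5793 0.1931 0.0341] F [ 0.5  0.1 -0.4] M [ 0.03  0.02 -0.05] gap 0.0618
grip t7.0 p [0.5791 0.193  0.0336] F [-0.3 -0.5  1.7] M [-0.05  0.06 -0.06] gap 0.0360
lift t8.2 p [0.5786 0.1929 0.1591] F [ 0.1 -0.6 -5.1] M [ 0.01 -0.02 -0.03] gap 0.0361
dap (0.43516226959228516, -0.1937820739746094) [43.79924011 43.36923599] 79.3803482055664
```

View pics/lift.png

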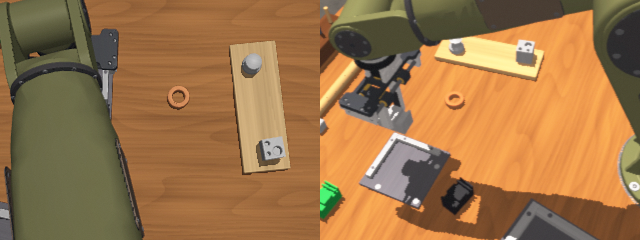

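The swage is held above the empty fixture (gap 36 mm, weight about 6 N, in the side crop near (395,110)). The dapping block is at (0.435, −0.194) with yaw about 0.185 rad. Next I set the swage down.

```bash
python3 - <<'E'
from h import *
B=R(np.pi/2+.106)
movep([.529,-.173,.12],B); st("above")
move_straight([.529,-.173,.047],max_speed=.08)
pause(.2); print(move_straight([.529,-.173,.0375],max_speed=.02,guard=4)); st("down")
command_gripper(.064); st("open")
move_straight([.529,-.173,.13],max_speed=.12)
# above the dapping block
D=R(np.pi/2+.185); movep([.435,-.194,.12],D); o=st("dap")
p=capture("side"); q=capture("top")
for l in("swage_block","dapping_block","stake"):
  for c in(p,q): print(l,[(np.round(d["location"],3).tolist(),round(d["confidence"],2)) for d in tip_of(c,l)[:4]])
cv2.imwrite("pics/pl.png",np.hstack([cv2.resize(p["image"][120:270,200:400],(400,300)),cv2.resize(q["image"][110:290,330:570],(400,300))]))
E
```

```text
above t9.7 p [ 0.5294 -0.1722  0.1201] F [ 0.6  0.8 -4.7] M [0.03 0.01 0.01] gap 0.0357
True
down t11.3 p [ 0.5291 -0.173   0.0394] F [0.6 0.6 4. ] M [ 0.04 -0.05  0.03] gap 0.0355
open t12.0 p [ 0.5282 -0.1727  0.0386] F [ 0.1 -0.3 -0.1] M [ 0.05  0.   -0.02] gap 0.0640
dap t13.3 p [ 0.4347 -0.1942  0.1198] F [ 0.5 -0.3  1. ] M [-0.02  0.    0.02] gap 0.0642
swage_block [([0.676, 0.358, -0.001], 0.88), ([0.423, 0.244, 0.001], 0.67), ([0.528, -0.173, 0.015], 0.63)]
swage_block [([0.526, -0.169, 0.015], 0.9), ([0.425, 0.246, 0.003], 0.81), ([0.682, 0.358, 0.005], 0.68), ([0.618, 0.157, 0.011], 0.58)]
dapping_block [([0.437, -0.193, 0.013], 0.91)]
dapping_block []
stake [([0.613, -0.156, 0.015], 0.76)]
stake [([0.621, -0.156, 0.013], 0.73), ([0.569, 0.222, 0.0], 0.7)]
```

View pics/pl.png

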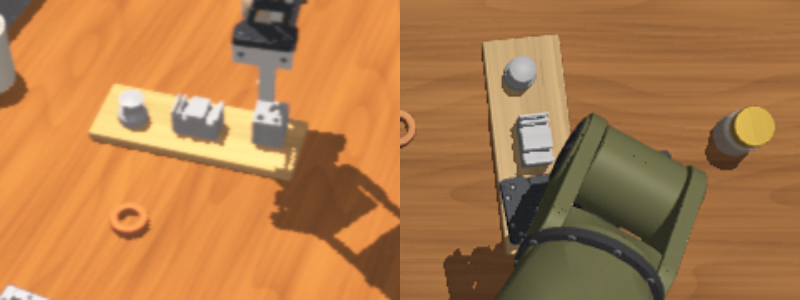

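The swage stands flat and free on the middle of the board (left crop 198,118; right crop 535,140), with the stake untouched. Next I grasp the dapping block and go to the fixture.

```bash
python3 - <<'E'
from h import *
fy=-.0185; D=R(np.pi/2+.185); A=R(np.pi/2+fy)
print(move_straight([.435,-.194,.040],max_speed=.08,guard=12)); st("down")
command_gripper(0,force=45); st("grip")
move_straight([.435,-.194,.14],max_speed=.12); st("lift")
movep([.584,.194,.12],A); st("above")
move_straight([.584,.194,.042],max_speed=.08); pause(.3); st("near")
print(move_straight([.584,.194,.031],max_speed=.015,guard=4)); o=st("touch"); 
ex=np.array([np.cos(fy),np.sin(fy),0])
print(move_straight(np.array([.584,.194,o["eef_pos"][2]])+.030*ex,max_speed=.015,guard=8)); st("x"); pause(.3); st("x+")
p=capture("side"); q=capture("top")
cv2.imwrite("pics/x.png",np.hstack([cv2.resize(p["image"][240:340,160:293],(400,300),interpolation=2),cv2.resize(q["image"][130:230,170:303],(400,300),interpolation=2)]))
E
```

```text
False
down t14.9 p [ 0.4352 -0.1941  0.0404] F [ 0.1  0.  -0.1] M [0.   0.01 0.01] gap 0.0644
grip t15.4 p [ 0.4352 -0.1942  0.0402] F [ 0.7 -0.8  2. ] M [-0.12 -0.03 -0.04] gap 0.0419
lift t16.4 p [ 0.4346 -0.1938  0.1392] F [ 0.7  0.3 -5.4] M [ 0.04  0.02 -0.01] gap 0.0420
above t17.9 p [0.5841 0.1929 0.1199] F [-0.6  0.2 -5.6] M [ 0.01 -0.07  0.02] gap 0.0418
near t19.3 p [0.5841 0.194  0.0422] F [ 0.2  0.6 -5.8] M [ 0.02 -0.01  0.05] gap 0.0416
True
touch t19.9 p [0.5841 0.194  0.0343] F [-0.9 -1.   5. ] M [0.09 0.07 0.  ] gap 0.0419
True
x t21.0 p [0.5994 0.1938 0.0343] F [-3.5 -0.2  6.5] M [0.06 0.45 0.03] gap 0.0416
x+ t21.3 p [0.5994 0.1938 0.0343] F [-3.1  0.   5.7] M [0.09 0.35 0.03] gap 0.0415
```

View pics/x.png

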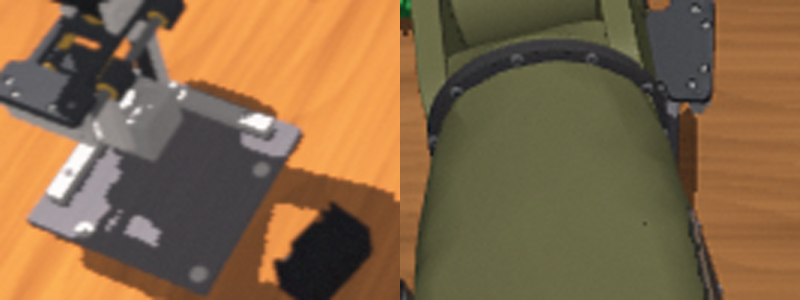

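The block stands hollows up on the plate at the far fence (left crop 140,115); the top view is hidden by the arm. Next I push towards the side fence.

```bash
python3 - <<'E'
from h import *
fy=-.0185; ex=np.array([np.cos(fy),np.sin(fy),0]); ey=np.array([-np.sin(fy),np.cos(fy),0])
p=get_obs()["eef_pos"].copy()
p=p+.0005*ex; move_straight(p,max_speed=.01); pause(.2); st("x.5")
p=p+.0005*ex; move_straight(p,max_speed=.01); pause(.2); st("x1")
print(move_straight(p-.03*ey,max_speed=.015,guard=10)); st("y"); pause(.3); o=st("y+")
p=o["eef_pos"].copy()
for i in range(3):
    p=p-.0005*ey; move_straight(p,max_speed=.01); pause(.2); st("y step")
E
```

```text
x.5 t21.9 p [0.5995 0.1938 0.0344] F [-6.9 -1.   5.4] M [-0.04  1.24 -0.02] gap 0.0418
x1 t22.3 p [0.5996 0.1938 0.0344] F [-11.   -1.6   7.1] M [-0.1   1.94 -0.03] gap 0.0417
True
y t23.3 p [0.5993 0.1849 0.0343] F [-1.8  1.7  4.6] M [ 0.23  0.1  -0.01] gap 0.0419
y+ t23.6 p [0.5992 0.1849 0.0343] F [-1.   1.2  5.5] M [ 0.23 -0.02 -0.05] gap 0.0420
y step t24.0 p [0.5993 0.1849 0.0344] F [-1.3  4.9  1.9] M [ 0.98  0.18 -0.04] gap 0.0414
y step t24.5 p [0.5993 0.1849 0.0344] F [-1.3  7.8  2.4] M [ 1.58  0.1  -0.03] gap 0.0420
y step t24.9 p [0.5993 0.1848 0.0344] F [-0.7 11.   0.6] M [ 2.22  0.04 -0.  ] gap 0.0417
```

```bash
python3 - <<'E'
from h import *
fy=-.0185; ex=np.array([np.cos(fy),np.sin(fy),0]); ey=np.array([-np.sin(fy),np.cos(fy),0]); ez=np.array([0,0,1.])
p0=np.array([.5993,.1849,.0343])-.0015*ey  # present command
for n,d in (("x.7",.0007*ex),("x1.5",.0015*ex),("x1.5 z-.8",.0015*ex-.0008*ez),("x1.5 y.5 z-1.6",.0017*ex-.0003*ey-.0016*ez)):
    move_straight(p0+d,max_speed=.01); pause(.3); st(n)
o=get_obs(); T=o["eef_rot"]; print("jaw yaw",np.arctan2(T[1,1],T[0,1])-np.pi/2,"tilt",T[:,0])
p=capture("side"); q=capture("top")
for l in("corner","dapping_block","swage_block","stake","wire_coil","jar","screwdriver"):
  for c in(p,q): print(l,[(np.round(d["location"],3).tolist(),round(d["confidence"],2)) for d in tip_of(c,l)[:3]])
cv2.imwrite("pics/end.png",cv2.resize(p["image"][225:345,150:310],(800,600),interpolation=2))
E
```

```text
x.7 t25.5 p [0.5994 0.1848 0.0344] F [-6.1 10.4  5.6] M [ 2.2   1.11 -0.09] gap 0.0417
x1.5 t26.0 p [0.5995 0.1848 0.0344] F [-13.6  10.7   9.7] M [ 2.08  2.26 -0.06] gap 0.0418
x1.5 z-.8 t26.6 p [0.5995 0.1848 0.0344] F [-16.3   9.1  17.4] M [ 1.88  3.08 -0.07] gap 0.0416
x1.5 y.5 z-1.6 t27.1 p [0.5995 0.1848 0.0343] F [-21.5   9.9  25. ] M [ 1.89  4.04 -0.09] gap 0.0417
jaw yaw -0.017081586946685823 tilt [-0.01100417  0.00250544 -0.99993631]
corner [([0.617, 0.164, 0.007], 0.95), ([0.255, 0.223, 0.008], 0.81)]
corner []
dapping_block [([0.597, 0.187, 0.007], 0.95), ([0.526, -0.173, -0.007], 0.73)]
dapping_block []
swage_block [([0.424, 0.248, 0.002], 0.79), ([0.677, 0.359, 0.001], 0.71), ([0.525, -0.173, 0.014], 0.44)]
swage_block [([0.684, 0.358, 0.002], 0.91)]
stake []
stake [([0.62, -0.158, 0.013], 0.66)]
wire_coil [([0.547, 0.002, 0.001], 0.7)]
wire_coil [([0.546, 0.003, 0.002], 0.77)]
jar []
jar [([0.54, -0.442, 0.001], 0.74)]
screwdriver [([0.52, 0.446, -0.003], 0.94)]
screwdriver [([0.523, 0.438, -0.004], 0.94)]
```

View pics/end.png

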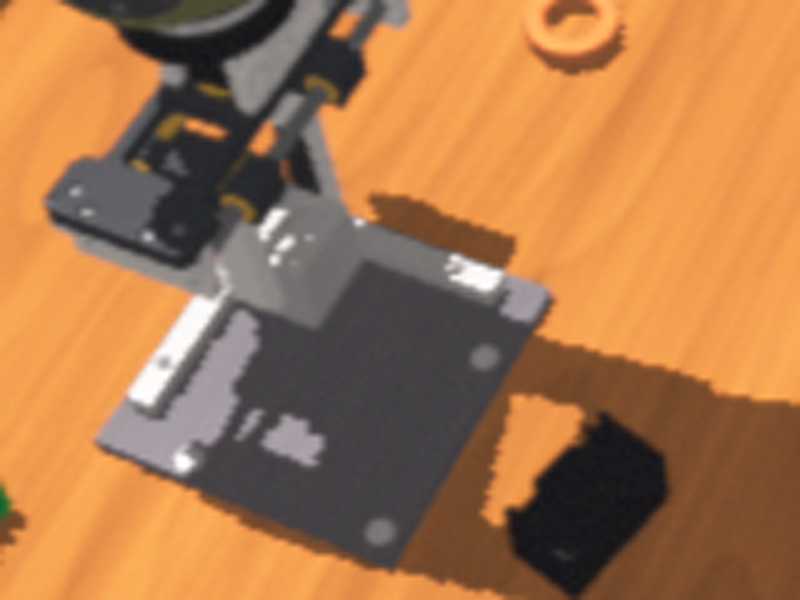

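The block is in the corner, hollows up, with contact on both fences and almost no yaw moment. However, the hard push tilts the tool by 0.011 rad, which could lift one edge. I'll ease off, re-grip so the block settles flat, and press more gently with the tilt compensated.

```bash
python3 - <<'E'
from h import *
from scipy.spatial.transform import Rotation as S
fy=-.0175; ex=np.array([np.cos(fy),np.sin(fy),0]); ey=np.array([-np.sin(fy),np.cos(fy),0]); ez=np.array([0,0,1.])
A=R(np.pi/2+fy)
def rep(n):
    o=st(n); T=o["eef_rot"]; print("   tilt",np.round(T[:2,0],4),"yaw %.4f"%(np.arctan2(T[1,1],T[0,1])-np.pi/2)); return o
p0=np.array([.5994,.1848,.0343])
move_straight(p0,A,max_speed=.01); pause(.3); rep("relaxed")
command_gripper(.046); pause(.2); rep("open")
command_gripper(0,force=45); pause(.2); rep("regrip")
C=A
d=.0008*ex-.0011*ey-.0008*ez
for i in range(4):
    move_straight(p0+d,C,max_speed=.01); pause(.4); o=rep("press%d"%i)
    err=S.from_matrix(A@o["eef_rot"].T).as_rotvec(); err[2]=0   # cancel tilt, leave yaw free
    C=S.from_rotvec(err).as_matrix()@C
    F=o["force"]; d=d+np.clip((9+F@ex)/9000,-.0006,.0006)*ex-np.clip((9-F@ey)/9000,-.0006,.0006)*ey-np.clip((10-F[2])/12000,-.0005,.0005)*ez
E
```

```text
relaxed t28.6 p [0.5992 0.1849 0.0343] F [-5.3  3.5  5.6] M [0.7  0.93 0.02] gap 0.0415
   tilt [-0.0009  0.0003] yaw -0.0176
open t29.2 p [0.5994 0.1847 0.0342] F [-0.7 -0.1 -0.2] M [0.02 0.02 0.02] gap 0.0462
   tilt [-0.     -0.0001] yaw -0.0175
regrip t29.6 p [0.5994 0.1849 0.0343] F [ 1.1  1.7 -0.9] M [ 0.37 -0.12  0.01] gap 0.0417
   tilt [0.0001 0.0001] yaw -0.0175
press0 t30.3 p [0.5996 0.1849 0.0343] F [-8.4  8.7  9.7] M [ 1.44  1.64 -0.07] gap 0.0418
   tilt [-0.0011  0.0014] yaw -0.0171
press1 t31.0 p [0.5996 0.1849 0.0343] F [-9.6  8.3 10.6] M [ 1.6   1.75 -0.09] gap 0.0416
   tilt [-0.0001  0.0001] yaw -0.0172
press2 t31.6 p [0.5995 0.1849 0.0343] F [-8.2  9.3  9.1] M [ 1.69  1.58 -0.06] gap 0.0416
   tilt [0.0003 0.0002] yaw -0.0171
press3 t32.3 p [0.5995 0.1848 0.0343] F [-9.5  8.7  9.9] M [ 1.7   1.74 -0.06] gap 0.0418
   tilt [-0.0003 -0.0001] yaw -0.0172
```

```bash
python3 - <<'E'
from h import *
pause(.5); st("final"); sign_off()
E
```

```text
final t32.8 p [0.5995 0.1849 0.0343] F [-9.   8.6  9.2] M [ 1.72  1.73 -0.06] gap 0.0419
the job is handed in; nothing more can be done
```

I've handed the job in at about 33 s on the robot's clock. The steel swage block stands flat and released on the middle of the board. The dapping block is in the small fixture's corner, hollows up, and the gripper is still holding it pressed there.

**Pressing:** the last reading shows about 9 N against each fence and 9 N down onto the plate. The yaw moment is −0.06 N m, tool tilt is under 0.0005 rad, and the gap is 42 mm. My first, harder press reached about 21 N and tilted the tool by 0.011 rad. I eased off, re-gripped and pressed again more gently.

**What I couldn't see:** the arm hid the fixture from the top camera at the end. Flushness therefore rests on the forces, the moment and one side view taken before the re-grip, not on a direct top view.

**Bystanders:** the networks still report the stake, coil, jar and screwdriver at their starting places, within their error. In that last check the stake and jar were seen by only one camera each.

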